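# Cap the bead-mould awl and lay it away

### The job

With the awl still leaning in its rest, press its loose cap onto it over the spike until it clicks and sits fully home against the handle. Then lift the capped awl out and lay it down, without dropping it, flat in its shaped compartment along the edge of the tool tray, handle in the wide end and cap in the narrow end. Leave the clay moulds and the tools already in the tray where they are.

Things in the scene. Friction and masses are not known exactly. Their poses are not given: they have to be found in the camera images.
- awl: Mould-maker's awl, 172 mm, 125 g, balance 55 mm from the butt. x axis: its long axis, butt to point. Origin: centre of the butt face. x 0-100 mm is a dark wood handle, octagonal, 34 mm across flats (flats face +-y, +-z); beyond it the steel ferrule and spike. Starts in the rest, x axis rising 30 degrees, y axis level, butt on the stop.
- awl_grip (a point): Point on the awl's axis 60 mm from the butt, midway between the rest's two saddles (68 mm apart; nothing beside the handle there): where to take the handle. Axes as awl.
- awl_shoulder (a point): Centre of the handle's front face, x = 100 mm of the awl, where the cap comes to rest. In front: ferrule 17 mm dia to x = 118, cone to 8 mm at 126, spike 5 mm dia to 172. Two sprung nibs stand 3.5 mm out of the ferrule at x = 112, +-y sides: a cap pushed along the axis needs about 8 N to pass them, then snaps home and is held.
- awl_tip (a point): The spike's point, x = 172 mm of the awl. Axes as awl.
- cap: The awl's loose cap: grey octagonal plastic sleeve, 82 mm long, 29 mm across flats, 30 g, one end closed. Origin: its centre. x axis: along it, from open mouth to closed end; flats face +-y, +-z. Starts lying flat on the table, axis 14.5 mm up. Home: mouth on the awl's shoulder, cap origin at x = 141 mm of the awl, x axes pointing the same way.
- cap_mouth (a point): Centre of the cap's open mouth, x = -41 mm of the cap. Bore 24 mm wide, 77 mm deep; a lip 6 mm long just inside the mouth narrows it to 20 mm. Axes as cap.
- cap_end (a point): Centre of the cap's closed end, x = +41 mm of the cap. Axes as cap.
- rest: Fixed wooden awl rest, base board 190 x 85 x 14 mm; posts carry a sloping spine with two V saddles and a stop plate for the butt that takes the push of capping. Origin: centre of its underside; the awl rises along +x. Saddles hold the handle at 7-19 and 87-99 mm from the butt; between them only the 18 mm wide spine passes, 12 mm below the handle.
- rest_butt (a point): Where the centre of the awl's butt face sits in the rest: 70 mm to -x of the rest's origin, 55 mm up. Axes as rest.
- tray: Fixed plywood tool tray 212 (x) x 192 (y) x 26 mm: floor 6 mm thick, walls 20 mm above it. Origin: centre of its underside. Three compartments along x: the awl's along the +y edge, the others hold the brush (middle) and the knife. A finger trough, where the awl compartment's side walls are cut away, runs from x = -80 to +10 mm.
- slot (a point): Centre of the awl's compartment on its floor: 67 mm to +y of the tray's origin, 6 mm up. Axes as tray. 200 mm long; 48 mm wide for the handle at -x, 40 mm wide for the cap at +x (from x = 10 mm on). The capped awl (182 mm) laid centrally has its butt at x = -91 mm, its axis 17 mm above the floor at the handle.
- brush: Bystander: 170 mm flat brush with a 20 mm thick wooden handle, in the tray's middle compartment. Origin: under its centre.
- knife: Bystander: 170 mm palette knife in the tray's -y compartment. Origin: centre, 9 mm up.
- mould_a: Bystander: loose dry clay bead mould, a disc of about 90 x 32 mm high. Origin: centre of its underside.
- mould_b: Bystander: loose dry clay bead mould, a disc of about 100 x 28 mm high. Origin: centre of its underside.
- mould_c: Bystander: loose dry clay bead mould, a disc of about 92 x 34 mm high. Origin: centre of its underside.
- mould_d: Bystander: loose dry clay bead mould, a disc of about 84 x 30 mm high. Origin: centre of its underside.
Not all that is in view belongs to the job. Of the things that look like the cap, the middle-sized one is meant. What is shaped like the awl but green is not meant.

How it is judged:
On the way:
1. the cap is pressed fully home on the awl while the awl lies in its rest (x of cap_mouth in the frame of awl between 0.095 and 0.1025 m and y of cap_mouth in the frame of awl between -0.004 and 0.004 m and z of cap_mouth in the frame of awl between -0.004 and 0.004 m and x of cap_end in the frame of awl above 0.17 m and distance between awl and rest_butt below 0.01 m and angle between the x axis of awl and the x axis of rest, either way round between 0.42 and 0.63 rad), for 0.2 s.
At the end, for the whole second after the job is handed in: Cap still home (mouth within 2.5 mm of the handle's shoulder); capped awl still and flat in its compartment, cap in the narrow end: both ends within 12 mm of the compartment's centre line, within 14 mm of central lengthwise, axis 12-22 mm above its floor at the handle, 9-22 mm at the cap's end (x of cap_mouth in the frame of awl between 0.095 and 0.1025 m and y of cap_mouth in the frame of awl between -0.004 and 0.004 m and z of cap_mouth in the frame of awl between -0.004 and 0.004 m and x of cap_end in the frame of awl above 0.17 m and x of awl_grip in the frame of slot between -0.045 and -0.017 m and y of awl_grip in the frame of slot between -0.012 and 0.012 m and z of awl_grip in the frame of slot between 0.012 and 0.022 m and x of cap_end in the frame of slot above 0.07 m and y of cap_end in the frame of slot between -0.012 and 0.012 m and z of cap_end in the frame of slot between 0.009 and 0.022 m and linear speed of each of awl, cap below 0.02 m/s); the robot touches nothing.
It fails at once if a clay mould is pushed more than 25 mm from its place (distance of any of mould_a, mould_b, mould_c, mould_d from where it was at the start of the episode above 0.025 m).
It fails at once if the brush or the knife in the tray is pushed more than 20 mm from its place (distance of any of brush, knife from where it was at the start of the episode above 0.02 m).
It fails at once if the awl or the cap is dropped (falls free for more than about 25 mm) ((linear speed of awl above 0.7 m/s and contact force between the fingers and awl below 0.05 N and contact force between the fingers and cap below 0.05 N) or (linear speed of cap above 0.7 m/s and contact force between the fingers and awl below 0.05 N and contact force between the fingers and cap below 0.05 N)).
It also fails if it takes over 54 s, if anything falls off the work surface, if the arm or the gripper's body presses on something with over 40 N, if the wrist force passes 120 N, or if a joint passes its speed limit or range.

### The arm

A 6-joint arm with a two-finger parallel gripper is mounted at the origin on the work surface. World frame = base frame: x ahead of the robot, y to its left, z up, the work surface at z = 0. Lengths are in m, angles in rad, forces in N, time in s.
With the tool pointing down it reaches from about 0.35 to 0.775 m from the base axis. Payload 5.5 kg.
Tool frame: the origin (TCP) lies on the centre line of the jaws, within the pads' length; the fingertips stand 11 mm ahead of it and the grasp point (between the pads) lies 8 mm behind it; z points along the fingers, y is the line along which they close (so a half turn about z gives the same grasp; the last joint's range is limited). The gripper opens to 85 mm and grips with 20 to 120 N. Pads are 22 mm wide; open, the fingers measure 114 mm over their backs; the gripper's body (76 mm by 85 mm) begins 54 mm behind the grasp point. The pads swing forward as they close: fully open they stand 13 mm farther back than shut.
Start: joints at [-1.435, 0.313, 0.046, 1.304, 0, 1.431], TCP at [0.157, -0.553, 0.242] pointing down, gripper open.
Joint ranges: [-2.76, 2.76], [-0.86, 1.69], [-1.03, 1.26], [-2.2, 2.34], [-1.47, 1.5], [-3.14, 3.14]. Speed limits (rad/s): [2.57, 2.57, 3.14, 3.14, 3.14, 3.14].

### API

Orientations are given as a unit quaternion [w, x, y, z].
In Python, from workcell import env, viewer, order, models gives the robot as it stands.
- The arm moves only by the tool drive_tool, never from a script. Its argument "series" is a list that holds one entry, the list of rows, each a list of 6 numbers: the shift along the tool's x, y, z each as a share of 120 mm, from -1 to 1, then the turn, a rotation vector about the tool's x, y, z each as a share of 180 degrees, from -1 to 1. A call has 1 to 20 rows; each row shifts and turns the commanded pose from where the row before left it, along the tool's axes as they then stand; what a row does not reach is not made up. A row lasts 1/8 s, in which the tool goes at most 62.5 mm and 10.7 degrees, less where a joint would pass 70% of its speed; a pose out of reach is approached as far as the arm can. A call with a number of a shift or a turn outside -1 to 1 is refused whole. A call with a gripper value outside its range is refused whole. "jaw" is the opening, from -1 (shut) to 1 (fully open), set as the call begins (left out, the last holds). The fingers move at their own pace and stop on an object; "grip_force" is the grip in N (left out, the last holds). Time passes only in rows, so rows that do not move let the fingers close. It gives the time, the measured TCP pose, the force, the opening and the grip force at its end, in the units of the state.
- env.get_state(): the state, without advancing time (a new reading comes with each control period).
- viewer.read_camera(name): name is "side" or "top" or "wrist"; returns the picture (480x640x3 uint8, red, green, blue); there is no depth.
- viewer.camera_info(name): a dict with "intrinsics" (3x3 intrinsics, pixels), "R" (3x3) and "t" (3): a world point X has camera coordinates R X + t; the wrist camera has in their place "T_tool_cam" (4x4, takes a point from camera to tool coordinates, whose origin is the TCP and whose axes are the flange's). Camera axes: x right, y down, z forward; pixel columns grow to the right and rows downward; lengths in m; the calibration is good to about 2 mm. A picture is of the moment at which its call begins: read the wrist's pose just before it. camera_info takes no time and is no camera call.
- order.hand_in(): hands the job in; it is judged then, once.
Trained networks look in the newest picture that a camera, given by its name, has taken for a name from the list of things; names that differ only in an ending like _2 or _b are one class to them, and where a whole thing is asked for, a point or a joint stands for the part that bears it (a point fixed in the world has none). Each returns a list of dicts, best first, with "score" (0 to 1); they miss things now and then, are a little off and sometimes report something else, mostly with a low value. They report only what shows in the picture. A call takes as long as a camera call. They do not tell look-alikes from the thing itself.
- models.silhouettes(label, camera): "region" (480x640 bool, what is visible of it) and "location" ([column, row] in pixels, amid what is visible of it).
The state is a dict: "clock": time; "joint_pos": joint angles; "qvel": joint speeds; "tau": joint torques, N m; "tcp_pos": TCP position; "orientation": TCP orientation; "wrist_force": force on the tool from outside, world axes, zero at the start; "ft_torque": the same for the moment, N m; "finger_gap": finger opening in m; "grip_force": force on a finger pad.
Only numpy, scipy, OpenCV 4.12 (cv2) and the standard library are available. Lean on these libraries where they do the work, as an engineer would, in place of code of your own. Each camera call takes 0.05 s, during which the arm holds its last target. There are 200 camera calls.

## Working session

There is one attempt and no reset: what is moved stays moved. The work goes in short steps, Python scripts to look and compute and a tool call to move; the robot and the scene stay as the last step left them, time stands still between calls to the robot, and variables do not carry over. Pictures are saved under pics/ and viewed, at most 12 in all, crops included, and the job is handed in when it is done.

Besides the shell and the picture viewer there is one more tool, called after "Call:" by a JSON object that holds its "api" and its "payload", one argument or row to a line. drive_tool: Moves the arm, as the interface text tells. Its arguments: {"type":"object","properties":{"series":{"type":"array"},"jaw":{"type":"number"},"grip_force":{"type":"number"}},"required":["series"]}

```bash
mkdir -p pics; ls; python3 - <<'E'
from workcell import env,viewer,models
import cv2,numpy as np
for n in("top","side"):
    im=viewer.read_camera(n); cv2.imwrite(f"pics/{n}0.png",im[:,:,::-1])
    ci=viewer.camera_info(n); print(n,np.round(ci["intrinsics"],1).tolist(),np.round(ci["R"],3).tolist(),np.round(ci["t"],3).tolist())
    for l in("awl","cap","rest","tray","brush","mould_a"):
        print(l,[(round(d["score"],2),np.round(d["location"]).tolist(),int(d["region"].sum())) for d in models.silhouettes(l,n)])
s=env.get_state(); print(s)
print(viewer.camera_info("wrist"))
E
```

```text
pics
top [[513.7, 0.0, 316.1], [0.0, 513.7, 236.6], [0.0, 0.0, 1.0]] [[0.013, -1.0, 0.004], [-0.994, -0.013, -0.108], [0.108, -0.002, -0.994]] [-0.073, 0.527, 1.074]
awl [(0.84, [471.0, 151.0], 815), (0.79, [400.0, 239.0], 1050), (0.66, [387.0, 233.0], 2203), (0.55, [277.0, 154.0], 1155), (0.53, [286.0, 242.0], 542)]
cap [(0.96, [390.0, 348.0], 1228), (0.64, [285.0, 242.0], 539), (0.59, [338.0, 210.0], 262)]
rest [(0.55, [386.0, 229.0], 2249)]
tray [(0.97, [166.0, 264.0], 6857)]
brush [(0.63, [176.0, 250.0], 1207)]
mould_a [(0.87, [277.0, 154.0], 1093), (0.85, [362.0, 134.0], 1274), (0.77, [291.0, 299.0], 1688), (0.74, [213.0, 134.0], 1397), (0.37, [388.0, 231.0], 2549)]
side [[434.0, 0.0, 327.7], [0.0, 434.0, 236.0], [0.0, 0.0, 1.0]] [[-0.979, -0.205, 0.017], [-0.145, 0.629, -0.764], [0.146, -0.75, -0.645]] [0.501, 0.203, 0.827]
awl [(0.83, [345.0, 201.0], 669), (0.73, [284.0, 175.0], 360)]
cap [(0.8, [435.0, 235.0], 873), (0.56, [326.0, 292.0], 592), (0.53, [304.0, 257.0], 266), (0.47, [346.0, 200.0], 748)]
rest [(0.77, [339.0, 221.0], 2186)]
tray [(0.97, [322.0, 417.0], 12524)]
br
[... 740 characters left out ...]
ist_force': array([ 0.04829443, -0.43054771,  0.52691638]), 'ft_torque': array([ 0.0214938 , -0.0044848 , -0.05056871]), 'grip_force': 0.0, 'finger_gap': 0.08528989746074235}
{'intrinsics': array([[361.74879434,   0.        , 325.27059724],
       [  0.        , 361.74879434, 241.55435416],
       [  0.        ,   0.        ,   1.        ]]), 'T_tool_cam': array([[ 2.90168510e-04, -9.63008402e-01, -2.69471210e-01,
         6.83053621e-02],
       [ 9.99999789e-01,  4.36103869e-04, -4.81696141e-04,
        -7.74254739e-04],
       [ 5.81394868e-04, -2.69471013e-01,  9.63008326e-01,
        -1.32363177e-01],
       [ 0.00000000e+00,  0.00000000e+00,  0.00000000e+00,
         1.00000000e+00]])}
```

View pics/top0.png

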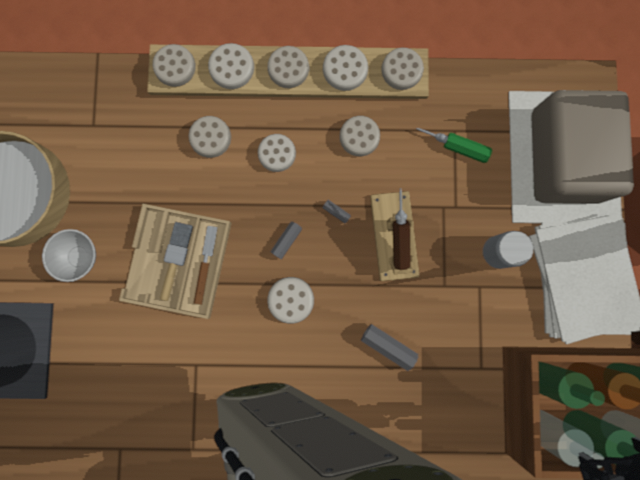

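View pics/side0.png

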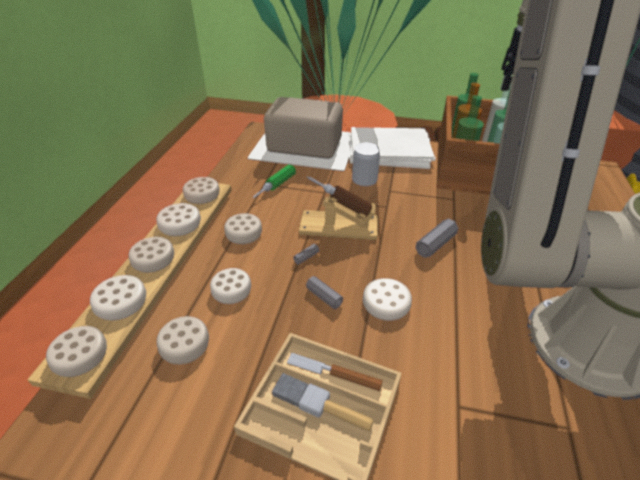

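The top picture shows three cap look-alikes: large at (390,347), middle-sized at (286,241) and small at (338,211). The middle one is the cap. The awl lies in its rest with the butt at about (403,268) and the tip at about (402,192). The tray's awl compartment is on its left, with the trough at the lower-left. I'll work out coarse poses next.

```bash
cat > h.py <<'E'
from workcell import env,viewer,models
import cv2,numpy as np
from scipy.spatial.transform import Rotation as Ro
from scipy.optimize import minimize
def cam(n,s=None):
    ci=viewer.camera_info(n); K=np.array(ci["intrinsics"])
    if n!="wrist": return K,np.array(ci["R"]),np.array(ci["t"])
    s=s or env.get_state(); T=np.eye(4); q=s["orientation"]
    T[:3,:3]=Ro.from_quat([q[1],q[2],q[3],q[0]]).as_matrix(); T[:3,3]=s["tcp_pos"]
    M=np.linalg.inv(T@np.array(ci["T_tool_cam"])); return K,M[:3,:3],M[:3,3]
def proj(c,X):
    K,R,t=c; p=(np.atleast_2d(X)@R.T+t)@K.T; return p[:,:2]/p[:,2:]
def plane(c,uv,z):
    K,R,t=c; uv=np.atleast_2d(uv); d=np.c_[uv,np.ones(len(uv))]@np.linalg.inv(K).T@R; o=-R.T@t
    return o+d*((z-o[2])/d[:,2])[:,None]
def prism(x0,x1,af):
    r=af/2/np.cos(np.pi/8); a=np.pi/8+np.arange(8)*np.pi/4
    return np.array([[x,r*np.cos(b),r*np.sin(b)] for x in(x0,x1) for b in a])
def box(x0,x1,y0,y1,z0,z1): return np.array([[x,y,z] for x in(x0,x1) for y in(y0,y1) for z in(z0,z1)])
def place(P,x,y,z,yaw,pitch=0):  # pitch: x axis rises
    return P@Ro.from_euler("ZY",[yaw,-pitch]).as_matrix().T+[x,y,z]
def hullmask(c,X,sc=4,shape=(480,640)):
    p=proj(c,X); m=np.zeros(shape,np.uint8)
    cv2.fillConvexPoly(m,cv2.convexHull(np.round(p*16).astype(np.int32)),1,cv2.LINE_AA,4) ; return m
def fit(model,x0,views,step):
    """views: list of (cam, mask). model(x)->points; maximise IoU using supersampled hulls"""
    def iou(x):
        tot=0
        for c,m in views:
            K=c[0]; S=np.diag([3,3,1.]); u,v,w,h=cv2.boundingRect(m.astype(np.uint8)); u-=15;v-=15
            A=np.array([[3,0,-3*u+1],[0,3,-3*v+1],[0,0,1.]])
            sh=((h+30)*3,(w+30)*3)
            mm=cv2.warpAffine(m.astype(np.float32),A[:2],sh[::-1])>.5
            k=hullmask((A@K,c[1],c[2]),model(x),shape=sh)>0
            tot+=1-(mm&k).sum()/(mm|k).sum()
        return tot/len(views)
    x0=np.array(x0,float); sx=np.vstack([x0]+[x0+np.eye(len(x0))[i]*step[i] for i in range(len(x0))])
    r=minimize(iou,x0,method="Nelder-Mead",options=dict(initial_simplex=sx,xatol=1e-5,fatol=1e-5,maxiter=300))
    r=minimize(iou,r.x,method="Nelder-Mead",options=dict(initial_simplex=r.x+(sx-x0)*-.4,xatol=1e-5,fatol=1e-5,maxiter=300))
    return r.x,r.fun
E
python3 - <<'E'
from h import *
out={}
T,S=cam("top"),cam("side")
viewer.read_camera("top");viewer.read_camera("side")
def near(l,n,p): 
    d=[d for d in models.silhouettes(l,n)]; d=min(d,key=lambda d:np.hypot(*(np.array(d["location"])-p))); return d["region"]
ct,cs=near("cap","top",(285,242)),near("cap","side",(326,292))
p=plane(T,(286,241),.0145)[0]; e=plane(T,[(275,256),(298,227)],.0145); print(p,e)
for yaw in (np.arctan2(*(e[1]-e[0])[1::-1]),):
    P=prism(-.041,.041,.029)
    print("cap",fit(lambda x:place(P,x[0],x[1],.0145,x[2]),[p[0],p[1],yaw],[(T,ct),(S,cs)],[.005,.005,.1]))
tt,ts=near("tray","top",(166,264)),near("tray","side",(322,417))
B=box(-.106,.106,-.096,.096,0,.026); c=plane(T,(175,262),.02)[0]
print("tray",fit(lambda x:place(B,x[0],x[1],0,x[2]),[c[0],c[1],-.2],[(T,tt),(S,ts)],[.005,.005,.1]))
rt=near("rest","top",(386,229)); c=plane(T,(394,237),.0)[0]; B=box(-.095,.095,-.0425,.0425,0,.014)
print("rest",c,fit(lambda x:place(B,x[0],x[1],0,x[2]),[c[0],c[1],.1],[(T,rt)],[.005,.005,.1]))
for l in("mould_a",):
    for d in models.silhouettes(l,"top"): print(d["location"],plane(T,d["location"],.03)[0])
E
```

```text
[ 0.51921846 -0.00067554  0.0145    ] [[ 0.48628746  0.02248996  0.0145    ]
 [ 0.55019824 -0.02620621  0.0145    ]]
cap (array([ 0.52271012, -0.00362832, -0.59797357]), np.float64(0.5552252252252252))
tray (array([ 0.47358208,  0.2351291 , -0.18709314]), np.float64(0.22167072090644963))
rest [ 0.53268788 -0.23751786  0.        ] (array([ 0.53522807, -0.23733995,  0.11642266]), np.float64(0.31718551461245237))
[360.2, 136.2] [ 0.75047972 -0.15955909  0.03      ]
[280.0, 155.3] [0.70521785 0.0151514  0.03      ]
[209.8, 135.3] [0.74785263 0.16963247 0.03      ]
[290.9, 302.4] [ 0.38744642 -0.01442175  0.03      ]
```

```bash
cat >> h.py <<'E'
def tool(yaw,pitch=0):
    """tool x along yaw (z down), then rotated about tool y by pitch"""
    x=np.array([np.cos(yaw),np.sin(yaw),0]); z=np.array([0,0,-1.]); return np.c_[x,np.cross(z,x),z]@Ro.from_euler("y",pitch).as_matrix()
def cur():
    s=env.get_state(); q=s["orientation"]; return np.array(s["tcp_pos"]),Ro.from_quat([q[1],q[2],q[3],q[0]]).as_matrix()
def rows(p1,R1,vmax=.06,wmax=10.,p0=None,R0=None,nmin=1):
    if p0 is None: p0,R0=cur()
    rv=Ro.from_matrix(R0.T@R1).as_rotvec(); d=np.array(p1)-p0
    n=max(nmin,int(np.ceil(max(np.linalg.norm(d)/vmax,np.degrees(np.linalg.norm(rv))/wmax))))
    R=R0.copy();p=p0.copy();out=[]
    for i in range(n):
        sh=np.round(R.T@(p0+d*(i+1)/n-p)/.12,3); w=np.round(Ro.from_matrix(R.T@R0@Ro.from_rotvec(rv*(i+1)/n).as_matrix()).as_rotvec()/np.pi,3)
        out.append([float(v)+0 for v in [*sh,*w]]); p=p+R@sh*.12; R=R@Ro.from_rotvec(w*np.pi).as_matrix()
    print(n,"rows",str(out).replace(" ","")); return p,R
E
python3 -c "
from h import *
rows([.46,-.05,.25],tool(2.5))"
```

```text
13 rows [[0.275,-0.257,-0.005,0.0,0.0,-0.054],[0.315,-0.208,-0.005,0.0,0.0,-0.055],[0.345,-0.15,-0.005,0.0,0.0,-0.054],[0.366,-0.09,-0.005,0.0,0.0,-0.055],[0.376,-0.025,-0.005,0.0,0.0,-0.054],[0.375,0.038,-0.005,0.0,0.0,-0.055],[0.362,0.102,-0.005,0.0,0.0,-0.054],[0.34,0.162,-0.005,0.0,0.0,-0.055],[0.307,0.218,-0.005,0.0,0.0,-0.054],[0.266,0.267,-0.004,0.0,0.0,-0.055],[0.216,0.309,-0.005,0.0,0.0,-0.054],[0.161,0.341,-0.005,0.0,0.0,-0.055],[0.1,0.363,-0.005,0.0,0.0,-0.054]]
```

Call:
{"api": "drive_tool", "payload": {
  "series": [
    [[0.275,-0.257,-0.005,0,0,-0.054],[0.315,-0.208,-0.005,0,0,-0.055],[0.345,-0.15,-0.005,0,0,-0.054],[0.366,-0.09,-0.005,0,0,-0.055],[0.376,-0.025,-0.005,0,0,-0.054],[0.375,0.038,-0.005,0,0,-0.055],[0.362,0.102,-0.005,0,0,-0.054],[0.34,0.162,-0.005,0,0,-0.055],[0.307,0.218,-0.005,0,0,-0.054],[0.266,0.267,-0.004,0,0,-0.055],[0.216,0.309,-0.005,0,0,-0.054],[0.161,0.341,-0.005,0,0,-0.055],[0.1,0.363,-0.005,0,0,-0.054],[0,0,0,0,0,0],[0,0,0,0,0,0]]
  ]
}}

```text
clock: 2.98
tcp_pos: [0.4599, -0.05, 0.2499]
orientation: [-0.0, 0.315, 0.949, -0.0]
wrist_force: [0.1, -0.2, 0.2]
finger_gap: 0.0854
grip_force: 0.0
```

```bash
python3 - <<'E'
from h import *
s=env.get_state(); print(s["clock"],s["tcp_pos"],s["joint_pos"],s["qvel"].max(),s["wrist_force"])
im=viewer.read_camera("wrist"); cv2.imwrite("pics/w1.png",im[:,:,::-1]); np.savez("pics/w1.npz",im=im)
for l in("awl","cap","rest","tray"):
    for d in models.silhouettes(l,"wrist"): print(l,round(d["score"],2),d["location"],d["region"].sum())
E
```

```text
2.975 [ 0.4598596  -0.04998036  0.24989354] [-2.81809115e-01  9.35312195e-02 -2.11233200e-01  1.26630933e+00
 -4.31200400e-04  3.59931693e-01] 0.0027971973776812617 [ 0.0926436 -0.1572345  0.1574989]
awl 0.88 [221.5, 391.1] 1102
awl 0.5 [621.9, 299.8] 2587
cap 0.97 [348.9, 326.9] 1203
cap 0.95 [396.8, 230.4] 2377
cap 0.81 [85.5, 183.8] 6013
cap 0.57 [314.1, 131.0] 8629
rest 0.66 [246.7, 358.9] 8086
rest 0.3 [396.6, 226.2] 2304
tray 0.83 [546.3, 84.1] 16714
```

View pics/w1.png

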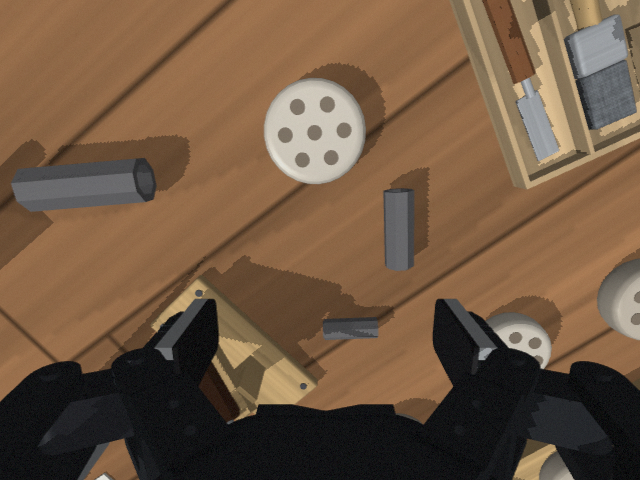

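The wrist view shows the cap at (398,230), with ends at (398,190) and (399,269). I'll enlarge it to tell which end is the mouth.

```bash
python3 - <<'E'
import cv2,numpy as np
a=cv2.imread("pics/w1.png")[180:280,360:440]; b=cv2.imread("pics/side0.png")[262:322,296:356]; c=cv2.imread("pics/top0.png")[212:272,256:316]
r=lambda i:cv2.resize(i,(int(i.shape[1]*500/i.shape[0])//2*1,500//2),interpolation=cv2.INTER_CUBIC) if 0 else cv2.resize(i,(260,int(260*i.shape[0]/i.shape[1])),interpolation=cv2.INTER_CUBIC)
o=np.zeros((330,790,3),np.uint8)
for k,i in enumerate((a,b,c)):
    i=r(i); i=cv2.convertScaleAbs(i,alpha=1.8); o[:i.shape[0],k*263:k*263+260]=i[:330]
cv2.imwrite("pics/crop1.png",o)
E
```

```text
(no output)
```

View pics/crop1.png

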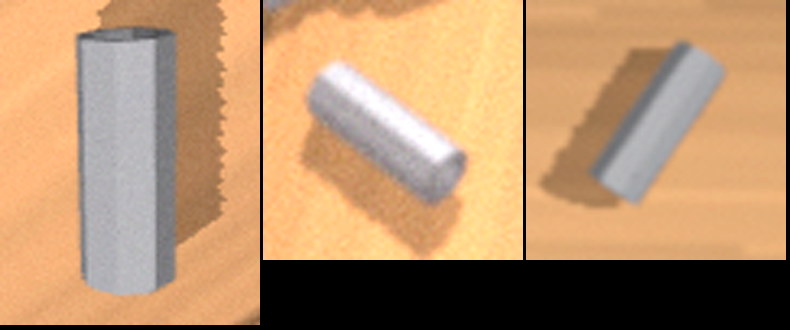

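```bash
python3 - <<'E'
from h import *
s=env.get_state(); viewer.read_camera("wrist"); c=cam("wrist",s)
d=[d for d in models.silhouettes("cap","wrist") if abs(d["location"][0]-397)<10][0]["region"]
P=prism(-.041,.041,.029)
e=plane(c,[(398,190),(399,269)],.02); print(e)
print("cap",fit(lambda x:place(P,x[0],x[1],.0145,x[2]),[*e.mean(0)[:2],np.arctan2(*(e[1]-e[0])[1::-1])],[(c,d)],[.004,.004,.05]))
p,R=rows([.61,-.21,.30],tool(3.25))
rows([.55,.19,.30],tool(2.95),p0=p,R0=R)
E
```

```text
[[ 0.4869301   0.02047027  0.02      ]
 [ 0.5573896  -0.02534807  0.02      ]]
cap (array([ 5.22128042e-01, -2.55500522e-04, -5.75698499e-01]), np.float64(0.035201149425287404))
5 rows [[-0.359,-0.062,-0.083,0.0,0.0,-0.048],[-0.346,-0.116,-0.083,0.0,0.0,-0.048],[-0.325,-0.166,-0.083,0.0,0.0,-0.048],[-0.296,-0.213,-0.084,0.0,0.0,-0.047],[-0.262,-0.255,-0.083,0.0,0.0,-0.048]]
7 rows [[0.02,0.481,0.0,0.0,0.0,0.014],[0.041,0.48,0.0,0.0,0.0,0.013],[0.061,0.478,0.0,0.0,0.0,0.014],[0.081,0.474,0.0,0.0,0.0,0.013],[0.101,0.471,0.0,0.0,0.0,0.014],[0.122,0.466,0.0,0.0,0.0,0.014],[0.141,0.46,0.0,0.0,0.0,0.013]]
```

Call:
{"api": "drive_tool", "payload": {
  "series": [
    [[-0.359,-0.062,-0.083,0,0,-0.048],[-0.346,-0.116,-0.083,0,0,-0.048],[-0.325,-0.166,-0.083,0,0,-0.048],[-0.296,-0.213,-0.084,0,0,-0.047],[-0.262,-0.255,-0.083,0,0,-0.048],[0,0,0,0,0,0],[0,0,0,0,0,0]]
  ]
}}

```text
clock: 4.2
tcp_pos: [0.6099, -0.2091, 0.2992]
orientation: [-0.001, -0.054, 0.999, 0.0]
wrist_force: [-0.6, 0.5, -0.3]
finger_gap: 0.0855
grip_force: 0.0
```

```bash
python3 - <<'E'
from h import *
s=env.get_state(); im=viewer.read_camera("wrist"); cv2.imwrite("pics/w2.png",im[:,:,::-1]); print(s["tcp_pos"])
import pickle; pickle.dump(s,open("pics/w2.pkl","wb")); c=cam("wrist",s)
o={}
for l in("awl","rest"):
    for i,d in enumerate(models.silhouettes(l,"wrist")): print(l,round(d["score"],2),d["location"],d["region"].sum()); o[f"{l}{i}"]=d["region"]
np.savez("pics/w2.npz",**o)
E
```

```text
[ 0.60991642 -0.20908706  0.29924215]
awl 0.95 [303.4, 106.9] 5007
awl 0.79 [156.5, 281.3] 2599
awl 0.54 [605.7, 336.8] 3850
rest 0.56 [321.4, 136.4] 9041
```

View pics/w2.png

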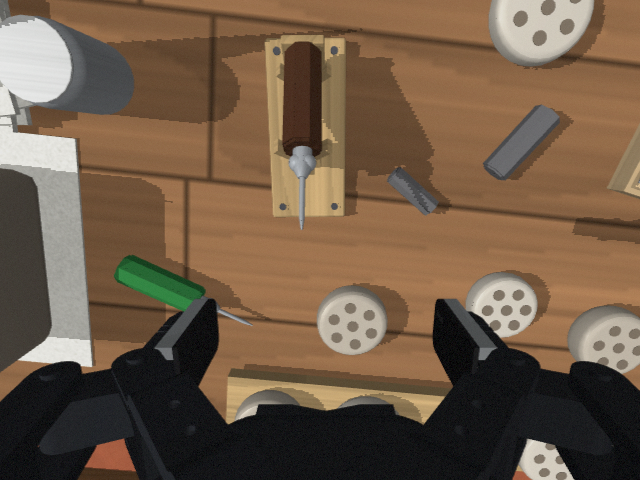

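Call:
{"api": "drive_tool", "payload": {
  "series": [
    [[0.02,0.481,0,0,0,0.014],[0.041,0.48,0,0,0,0.013],[0.061,0.478,0,0,0,0.014],[0.081,0.474,0,0,0,0.013],[0.101,0.471,0,0,0,0.014],[0.122,0.466,0,0,0,0.014],[0.141,0.46,0,0,0,0.013],[0,0,0,0,0,0],[0,0,0,0,0,0]]
  ]
}}

```text
clock: 5.48
tcp_pos: [0.5491, 0.1911, 0.3003]
orientation: [0.0, 0.094, 0.996, -0.0]
wrist_force: [-0.5, -0.5, 0.7]
finger_gap: 0.0852
grip_force: 0.0
```

```bash
python3 - <<'E'
from h import *
s=env.get_state(); im=viewer.read_camera("wrist"); cv2.imwrite("pics/w3.png",im[:,:,::-1]); print(s["tcp_pos"])
import pickle; pickle.dump(s,open("pics/w3.pkl","wb"))
o={}
for l in("tray","brush","knife"):
    for i,d in enumerate(models.silhouettes(l,"wrist")): print(l,round(d["score"],2),d["location"],d["region"].sum()); o[f"{l}{i}"]=d["region"]
np.savez("pics/w3.npz",**o)
E
```

```text
[0.54909813 0.19106558 0.30029558]
tray 0.63 [367.1, 110.2] 29776
brush 0.77 [355.9, 140.4] 4533
knife 0.63 [294.0, 124.6] 2824
```

View pics/w3.png

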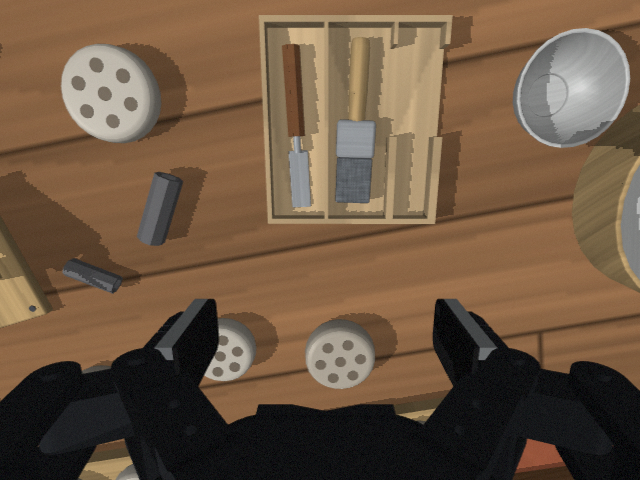

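The cap's mouth is at its robot-side end (167,177). The rest board's corners are near (265,40), (345,37), (344,216) and (274,217), and the spike tip is at (301,229). The awl's compartment is on the tray's right in this view, with the wide end at the robot side and the trough at rows 47–137.

```bash
cat > m.py <<'E'
from h import *
import pickle
c2=cam("wrist",pickle.load(open("pics/w2.pkl","rb"))); c3=cam("wrist",pickle.load(open("pics/w3.pkl","rb")))
i2=cv2.imread("pics/w2.png"); i3=cv2.imread("pics/w3.png")
def largest(m):
    n,l,st,_=cv2.connectedComponentsWithStats(m.astype(np.uint8)); return l==1+st[1:,4].argmax()
m2=np.load("pics/w2.npz"); m3=np.load("pics/w3.npz")
aw=m2["awl0"]; ys,xs=np.nonzero(aw); print("awl mask rows",ys.min(),ys.max(),xs.min(),xs.max(), "lowest x",xs[ys==ys.max()].mean())
g=i2.astype(int); hsv=cv2.cvtColor(i2,cv2.COLOR_BGR2HSV)
hm=largest(aw&(hsv[:,:,1]>70)); hm=largest(cv2.morphologyEx(hm.astype(np.uint8),cv2.MORPH_CLOSE,np.ones((7,7)))>0); ys,xs=np.nonzero(hm); print("handle",ys.min(),ys.max(),xs.min(),xs.max())
H=prism(0,.1,.034); b0=plane(c2,(302,45),.055)[0]
for nm,m in(("handle",hm),):
    print(nm,fit(lambda x:place(H,x[0],x[1],.055,x[2],np.pi/6),[b0[0],b0[1],.11],[(c2,m)],[.004,.004,.05]))
A=np.vstack([H,[[.172,0,0]]])
def ch(m):
    h=cv2.convexHull(np.argwhere(m)[:,::-1].astype(np.int32)); o=np.zeros(m.shape,np.uint8); cv2.fillConvexPoly(o,h,1); return o>0
x,f=fit(lambda x:place(A,x[0],x[1],.055,x[2],np.pi/6),[b0[0],b0[1],.11],[(c2,ch(aw))],[.004,.004,.05]); print("awlhull",x,f)
tip=proj(c2,place(np.array([[.172,0,0]]),x[0],x[1],.055,x[2],np.pi/6)); print("tip px",tip)
# board corners, 3-dof LSQ on top face
from scipy.optimize import least_squares
Q=np.array([[-.095,.0425,.014],[-.095,-.0425,.014],[.095,-.0425,.014],[.095,.0425,.014]])
px=np.array([[345,37],[265,40],[274,217],[344,216]]); 
r=least_squares(lambda v:(proj(c2,place(Q,v[0],v[1],0,v[2]))-px).ravel(),[.53,-.24,.1]); v=r.x
print("rest corners",v,"resid",np.abs(r.fun).max(),"butt",place(np.array([[-.07,0,.055]]),v[0],v[1],0,v[2]))
B=box(-.106,.106,-.096,.096,0,.026)
x,f=fit(lambda x:place(B,x[0],x[1],0,x[2]),[.47,.24,-.15],[(c3,ch(m3["tray0"]))],[.004,.004,.05]); print("tray",x,f)
print(proj(c3,place(B,x[0],x[1],0,x[2])).round(1).tolist())
Q=np.array([[-.106,.096,.026],[-.106,-.096,.026],[.106,-.096,.026],[.106,.096,.026]]); px=np.array([[452,15],[260,16],[269,223],[436,223]])
r=least_squares(lambda v:(proj(c3,place(Q,v[0],v[1],0,v[2]))-px).ravel(),x); print("tray corners",r.x,np.abs(r.fun).max())
E
python3 m.py
```

```text
awl mask rows 41 228 282 321 lowest x 301.5
handle 41 156 282 321
handle (array([ 0.46582061, -0.24431589,  0.11090088]), np.float64(0.0899732653724109))
awlhull [ 0.46707576 -0.24442155  0.11243617] 0.02235116718520358
tip px [[300.95640249 230.65707639]]
rest corners [ 0.53604003 -0.23598761  0.12075189] resid 1.7379211802506518 butt [[ 0.46654974 -0.24441972  0.055     ]]
tray [ 0.47384032  0.23688573 -0.18675589] 0.00590363740239952
[[263.2, 22.9], [258.9, 14.8], [444.0, 22.8], [452.3, 14.7], [271.3, 218.6], [268.1, 223.3], [428.7, 218.5], [434.9, 223.2]]
tray corners [ 0.47433379  0.23758087 -0.18389826] 0.8350168156765392
```

```bash
python3 - <<'E'
from h import *
p,R=rows([.522,0,.07],tool(2.566))
rows([.522,0,.013],tool(2.566),vmax=.03,p0=p,R0=R)
E
```

```text
5 rows [[-0.014,-0.319,0.383,0.0,0.0,0.024],[-0.038,-0.317,0.384,0.0,0.0,0.025],[-0.063,-0.312,0.383,0.0,0.0,0.024],[-0.086,-0.308,0.384,0.0,0.0,0.025],[-0.11,-0.299,0.383,0.0,0.0,0.024]]
2 rows [[0.0,0.0,0.237,0.0,0.0,0.0],[0.0,0.0,0.238,0.0,0.0,0.0]]
```

Call:
{"api": "drive_tool", "payload": {
  "series": [
    [[-0.014,-0.319,0.383,0,0,0.024],[-0.038,-0.317,0.384,0,0,0.025],[-0.063,-0.312,0.383,0,0,0.024],[-0.086,-0.308,0.384,0,0,0.025],[-0.11,-0.299,0.383,0,0,0.024],[0,0,0,0,0,0],[0,0,0.237,0,0,0],[0,0,0.238,0,0,0],[0,0,0,0,0,0],[0,0,0,0,0,0]]
  ]
}}

```text
clock: 6.92
tcp_pos: [0.5234, 0.0013, 0.0143]
orientation: [0.001, 0.282, 0.959, 0.0]
wrist_force: [-0.5, 0.1, -0.7]
finger_gap: 0.0854
grip_force: 0.0
```

Call:
{"api": "drive_tool", "payload": {
  "series": [
    [[0,0,0,0,0,0],[0,0,0,0,0,0],[0,0,0,0,0,0],[0,0,0,0,0,0],[0,0,0,0,0,0],[0,0,0,0,0,0]]
  ],
  "jaw": -1,
  "grip_force": 60
}}

```text
clock: 7.68
tcp_pos: [0.5228, 0.0013, 0.0136]
orientation: [0.001, 0.282, 0.959, 0.0]
wrist_force: [-0.9, 0.4, 5.5]
finger_gap: 0.0278
grip_force: 59.9
```

```bash
cat >> h.py <<'E'
BUTT=np.array([.467,-.2444,.055]); PSI=.1125
AX=np.array([np.cos(np.pi/6)*np.cos(PSI),np.cos(np.pi/6)*np.sin(PSI),.5]); RC=tool(PSI+np.pi,-np.pi/6)
E
python3 - <<'E'
from h import *
print(RC)
p,R=rows([.522,0,.12],tool(2.566))
p,R=rows(BUTT+AX*.231+RC@[0,0,.001]+[0,0,.03],RC,p0=p,R0=R)
print(p)
p,R=rows(BUTT+AX*.231+RC@[0,0,.001],RC,p0=p,R0=R);print(p)
E
```

```text
[[-0.86055086 -0.11226285  0.49683927]
 [-0.09722248  0.99367855  0.05613142]
 [-0.5         0.         -0.8660254 ]]
2 rows [[-0.001,-0.006,-0.444,0.0,0.0,0.001],[-0.001,-0.006,-0.443,0.0,0.0,0.0]]
5 rows [[-0.403,-0.179,-0.132,-0.011,-0.032,-0.043],[-0.387,-0.229,-0.1,-0.012,-0.032,-0.043],[-0.362,-0.277,-0.071,-0.011,-0.032,-0.042],[-0.328,-0.319,-0.047,-0.012,-0.032,-0.043],[-0.286,-0.36,-0.029,-0.011,-0.032,-0.043]]
[ 0.66631793 -0.22182774  0.19961771]
1 rows [[0.125,0.0,0.216,0.0,0.0,0.0]]
[ 0.66632381 -0.22186375  0.16967033]
```

Call:
{"api": "drive_tool", "payload": {
  "series": [
    [[0,-0.006,-0.2,0,0,0],[-0.002,-0.006,-0.4,0,0,0.001],[0,0,-0.287,0,0,0],[-0.403,-0.179,-0.132,-0.011,-0.032,-0.043],[-0.387,-0.229,-0.1,-0.012,-0.032,-0.043],[-0.362,-0.277,-0.071,-0.011,-0.032,-0.042],[-0.328,-0.319,-0.047,-0.012,-0.032,-0.043],[-0.286,-0.36,-0.029,-0.011,-0.032,-0.043],[0.125,0,0.216,0,0,0],[0,0,0,0,0,0],[0,0,0,0,0,0]]
  ]
}}

```text
clock: 9.05
tcp_pos: [0.6657, -0.2211, 0.1687]
orientation: [0.258, -0.055, 0.965, 0.015]
wrist_force: [-0.1, 0.1, 1.0]
finger_gap: 0.0276
grip_force: 59.3
```

```bash
python3 - <<'E'
from h import *
s=env.get_state(); p,R=cur(); print(s["clock"],p,s["joint_pos"].round(2),s["finger_gap"],s["qvel"].round(3))
print("err pos",p-(BUTT+AX*.231+RC@[0,0,.001]),"rot",np.degrees(Ro.from_matrix(RC.T@R).as_rotvec()))
w=viewer.read_camera("wrist"); t=viewer.read_camera("top"); sd=viewer.read_camera("side")
cv2.imwrite("pics/w4.png",w[:,:,::-1]);cv2.imwrite("pics/t4.png",t[:,:,::-1]);cv2.imwrite("pics/s4.png",sd[:,:,::-1])
a=proj(cam("wrist",s),[BUTT+AX*x for x in(.0,.1,.172,.19,.272)]); print(a.round(1).tolist())
S=cam("side"); b=proj(S,[BUTT+AX*x for x in(.0,.1,.172,.19,.272)]); print(b.round(1).tolist())
u=cv2.resize(sd[140:270,270:400][:,:,::-1],(390,390),interpolation=cv2.INTER_CUBIC)
v=cv2.resize(w[60:320,200:460][:,:,::-1],(390,390),interpolation=cv2.INTER_CUBIC)
cv2.imwrite("pics/c4.png",np.hstack([u,v]))
E
```

```text
9.05 [ 0.66572867 -0.22114344  0.16872819] [-0.57  0.28 -0.32  0.55  0.32 -0.61] 0.02756714846880132 [ 0.008 -0.014  0.019 -0.007 -0.    -0.001]
err pos [-0.00055542  0.00074204 -0.00090578] rot [-0.00694526  0.05389746 -0.03537077]
[[318.6, -599.0], [320.1, -73.3], [320.7, 169.1], [320.9, 218.7], [321.4, 405.6]]
[[367.4, 210.7], [332.0, 191.0], [305.3, 176.2], [298.5, 172.4], [266.5, 154.6]]
```

View pics/c4.png

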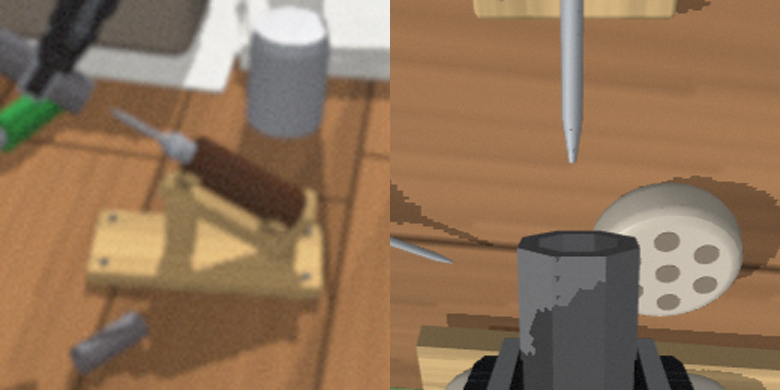

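The tip is at (321,169), as predicted. The mouth centre is at about (325.5,222), so the cap sits roughly 1.6 mm to tool +y of the awl axis. I'll take another picture and refine this numerically.

```bash
python3 - <<'E'
from h import *
s=env.get_state(); p,R=cur(); c=cam("wrist",s)
print("err",RC.T@(p-(BUTT+AX*.231+RC@[0,0,.001])),s["qvel"].round(4))
w=viewer.read_camera("wrist"); cv2.imwrite("pics/w5.png",w[:,:,::-1])
r=prism(-.041,-.041,.029)[:8]; pts=p+(r*[-1,1,1]+[0,0,-.001])@R.T
q=proj(c,pts); print("pred rim",q.min(0),q.max(0),"centre",proj(c,[p+R@[.041,0,-.001]]))
for d in models.silhouettes("cap","wrist")[:3]:
    m=d["region"]; ys,xs=np.nonzero(m); print(d["score"],ys.min(),ys.max(),xs.min(),xs.max())
    for rr in range(216,290,8):
        x=np.nonzero(m[rr])[0]; 
        if len(x): print(rr,x.min(),x.max(),(x.min()+x.max())/2,end="; ")
g=w.astype(int)
for rr in range(70,166,12):
    row=g[rr,300:345]; sat=row.max(1)-row.min(1); x=np.nonzero(sat<35)[0]+300; print(rr,x.min(),x.max(),x.mean())
E
```

```text
err [-0.00061341  0.00051757 -0.00020037] [-0.0013 -0.0006  0.0011 -0.0023 -0.0005 -0.0007]
pred rim [281.89396322 208.96291397] [363.86918254 225.00725941] centre [[322.97667802 216.14748543]]
0.69 213 410 285 367
216 297 356 326.5; 224 285 366 325.5; 232 285 366 325.5; 240 285 366 325.5; 248 286 365 325.5; 256 286 365 325.5; 264 286 365 325.5; 272 286 365 325.5; 280 287 365 326.0; 288 287 364 325.5; 0.62 0 68 493 579
70 315 329 322.0
82 315 329 322.0
94 315 329 322.0
106 315 329 322.0
118 316 329 322.5
130 316 329 322.5
142 317 328 322.5
154 319 326 322.5
```

```bash
cat > m2.py <<'E'
from h import *
viewer.read_camera("side"); viewer.read_camera("top")
S,T=cam("side"),cam("top")
def ch(m):
    h=cv2.convexHull(np.argwhere(m)[:,::-1].astype(np.int32)); o=np.zeros(m.shape,np.uint8); cv2.fillConvexPoly(o,h,1); return o>0
A=np.vstack([prism(0,.1,.034),[[.172,0,0]]])
p,R=cur(); 
for n,c in(("side",S),("top",T)):
    for d in models.silhouettes("awl",n):
        u=np.array(d["location"]); 
        if np.hypot(*(u-proj(c,[BUTT+AX*.07])[0]))<15:
            m=d["region"]; ys,xs=np.nonzero(m); q=proj(c,place(A,*BUTT,PSI,np.pi/6))
            print(n,d["score"],"obs",xs.min(),xs.max(),ys.min(),ys.max(),"pred",q.min(0).round(1),q.max(0).round(1))
            print(fit(lambda x:place(A,x[0],x[1],.055,x[2],np.pi/6),[*BUTT[:2],PSI],[(c,ch(m))],[.004,.004,.05]))
    q=proj(c,[p+R@[k,0,-.001] for k in(.041,-.041)]); print(n,"cap pred ends",q.round(1).tolist())
    for d in models.silhouettes("cap",n):
        ys,xs=np.nonzero(d["region"]); print("cap",round(d["score"],2),d["location"],xs.min(),xs.max(),ys.min(),ys.max())
E
python3 m2.py
```

```text
side 0.65 obs 309 371 177 214 pred [305.3 176.2] [371.5 217.1]
(array([ 0.46692545, -0.25037215,  0.13172188]), np.float64(0.07581891792418105))
side cap pred ends [[298.4, 172.5], [266.4, 154.8]]
cap 0.81 [433.9, 236.9] 415 456 219 256
cap 0.63 [303.6, 254.3] 293 318 244 263
cap 0.62 [273.5, 159.5] 265 300 149 176
top cap pred ends [[399.6, 178.3], [398.8, 136.3]]
cap 0.8 [402.5, 147.3] 391 407 135 157
cap 0.66 [336.5, 214.5] 323 350 200 222
```

Call:
{"api": "drive_tool", "payload": {
  "series": [
    [[0,-0.008,0.002,0,0,0],[0,0,0,0,0,0],[0.1,0,0,0,0,0],[0.1,0,0,0,0,0],[0.1,0,0,0,0,0],[0.1,0,0,0,0,0],[0.05,0,0,0,0,0],[0,0,0,0,0,0],[0,0,0,0,0,0]]
  ]
}}

```text
clock: 10.72
tcp_pos: [0.6202, -0.2283, 0.142]
orientation: [0.259, -0.055, 0.964, 0.014]
wrist_force: [0.1, -0.9, -1.5]
finger_gap: 0.0279
grip_force: 59.3
```

```bash
python3 - <<'E'
from h import *
s=env.get_state(); p,R=cur(); c=cam("wrist",s)
e=RC.T@(p-(BUTT+AX*.231+RC@[0,0,.001])); print("err",e,"mouth s",.19-e[0],s["wrist_force"],s["clock"])
w=viewer.read_camera("wrist")
g=w.astype(int)
for rr in (60,80,100,120,140,150,160,170,180,190):
    row=g[rr,270:380]; sat=row.max(1)-row.min(1); x=np.nonzero((sat<35)&(row.max(1)>90))[0]+270; print(rr,x.min() if len(x) else 0,x.max() if len(x) else 0,np.median(x))
v=cv2.resize(w[40:300,195:455][:,:,::-1],(520,520),interpolation=cv2.INTER_CUBIC); cv2.imwrite("pics/c6.png",v)
E
```

```text
err [ 0.05413559 -0.00121839  0.00063552] mouth s 0.1358644104330088 [ 0.12072789 -0.88662265 -1.51359163] 10.725
60 0 0 nan
80 0 0 nan
100 0 0 nan
120 302 351 326.5
140 294 378 328.5
150 293 360 326.5
160 296 357 326.5
170 305 348 326.5
180 311 342 326.5
190 320 334 327.0
  return _methods._mean(a, axis=axis, dtype=dtype,
  ret = ret.dtype.type(ret / rcount)
```

View pics/c6.png

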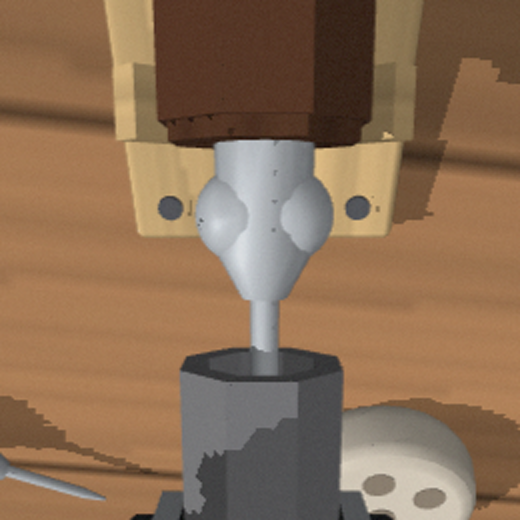

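The cap is about 0.35 mm to the left of the spike axis, and the spike is already in the mouth. I'll correct that and go on.

Call:
{"api": "drive_tool", "payload": {
  "series": [
    [[0,0.003,-0.004,0,0,0],[0.033,0,0,0,0,0],[0.033,0,0,0,0,0],[0.033,0,0,0,0,0],[0.033,0,0,0,0,0],[0,0,0,0,0,0]]
  ]
}}

```text
clock: 11.52
tcp_pos: [0.6053, -0.2292, 0.1337]
orientation: [0.258, -0.054, 0.964, 0.014]
wrist_force: [0.0, -0.9, 0.0]
finger_gap: 0.0277
grip_force: 59.3
```

```bash
cat > st.py <<'E'
from h import *
s=env.get_state(); p,R=cur(); e=RC.T@(p-(BUTT+AX*.231+RC@[0,0,.001]))
print("err",e.round(4),"mouth s",round(.19-e[0],4),"F tool",(R.T@s["wrist_force"]).round(1),"M",(R.T@s["ft_torque"]).round(2),s["clock"],s["finger_gap"],"rot",np.degrees(Ro.from_matrix(RC.T@R).as_rotvec()).round(2))
E
python3 st.py
```

```text
err [ 0.0712 -0.0005  0.0004] mouth s 0.1188 F tool [ 0.1 -0.9 -0. ] M [-0.01  0.48 -0.01] 11.525 0.02772603154038845 rot [0.03 0.04 0.01]
```

Call:
{"api": "drive_tool", "payload": {
  "series": [
    [[0.025,0,0,0,0,0],[0.025,0,0,0,0,0],[0.025,0,0,0,0,0],[0.025,0,0,0,0,0],[0.02,0,0,0,0,0],[0,0,0,0,0,0]]
  ],
  "grip_force": 80
}}

```text
clock: 12.28
tcp_pos: [0.5917, -0.2306, 0.1255]
orientation: [0.257, -0.054, 0.965, 0.014]
wrist_force: [-3.3, -0.4, -0.5]
finger_gap: 0.0271
grip_force: 84.0
```

```bash
python3 st.py
```

```text
err [ 0.0871 -0.0002  0.0007] mouth s 0.1029 F tool [ 3.1 -0.  -1.2] M [ 0.01  0.95 -0.09] 12.275 0.027132154206389897 rot [0.03 0.2  0.07]
```

Call:
{"api": "drive_tool", "payload": {
  "series": [
    [[0.017,0,0,0,0,0],[0.017,0,0,0,0,0],[0,0,0,0,0,0]]
  ]
}}

```text
clock: 12.65
tcp_pos: [0.5896, -0.2311, 0.1245]
orientation: [0.258, -0.054, 0.964, 0.014]
wrist_force: [-1.4, -0.7, -1.4]
finger_gap: 0.0273
grip_force: 83.9
```

```bash
python3 st.py
```

```text
err [ 0.0894 -0.0006  0.0005] mouth s 0.1006 F tool [ 1.9 -0.5  0.5] M [ 0.09  0.73 -0.07] 12.65 0.027343768038673204 rot [ 0.04  0.03 -0.01]
```

Call:
{"api": "drive_tool", "payload": {
  "series": [
    [[0.02,0,0,0,0,0],[0.02,0,0,0,0,0],[0,0,0,0,0,0],[0,0,0,0,0,0]]
  ]
}}

```text
clock: 13.15
tcp_pos: [0.5869, -0.2317, 0.1235]
orientation: [0.26, -0.055, 0.964, 0.014]
wrist_force: [5.1, 2.2, 0.9]
finger_gap: 0.0273
grip_force: 83.7
```

```bash
python3 st.py
```

```text
err [ 0.0923 -0.0009 -0.0001] mouth s 0.0977 F tool [-5.   1.6  1.9] M [-0.09 -0.62  0.03] 13.15 0.02728523584172092 rot [ 0.07 -0.14 -0.1 ]
```

Call:
{"api": "drive_tool", "payload": {
  "series": [
    [[0.02,0,0,0,0,0],[0,0,0,0,0,0]]
  ]
}}

```text
clock: 13.4
tcp_pos: [0.5867, -0.2321, 0.1241]
orientation: [0.262, -0.056, 0.963, 0.014]
wrist_force: [8.5, 2.3, 4.3]
finger_gap: 0.0274
grip_force: 83.7
```

```bash
python3 st.py; python3 - <<'E'
from h import *
w=viewer.read_camera("wrist")
v=cv2.resize(w[0:300,170:470][:,:,::-1],(600,600),interpolation=cv2.INTER_CUBIC); cv2.imwrite("pics/c7.png",v)
E
```

```text
err [ 0.0923 -0.0013 -0.0006] mouth s 0.0977 F tool [-9.6  1.3  0.7] M [-0.39 -1.57  0.2 ] 13.4 0.027443638049987153 rot [ 0.09 -0.39 -0.19]
```

View pics/c7.png

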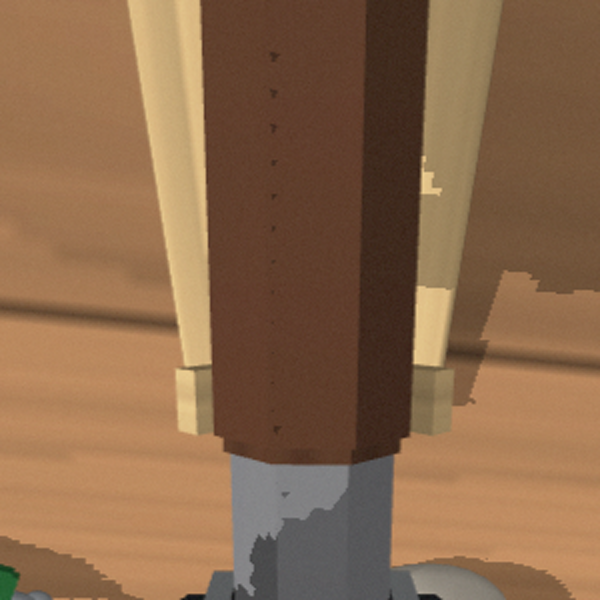

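The cap is against the shoulder with no visible gap, and it stopped advancing with force building. I'll give a last nudge, relax, open, then go back up and along to the handle.

Call:
{"api": "drive_tool", "payload": {
  "series": [
    [[0.015,0,0,0,0,0],[0,0,0,0,0,0],[-0.03,0,0,0,0,0],[-0.015,0.005,0,0,0,0],[0,0,0,0,0,0]]
  ]
}}

```text
clock: 14.08
tcp_pos: [0.587, -0.2313, 0.1234]
orientation: [0.259, -0.054, 0.964, 0.014]
wrist_force: [2.8, -1.2, 2.4]
finger_gap: 0.0271
grip_force: 83.9
```

```bash
python3 st.py
```

```text
err [ 0.0923 -0.0005  0.0001] mouth s 0.0977 F tool [-3.5 -1.5 -0.8] M [ 0.17 -0.23 -0.05] 14.075 0.027135761989609666 rot [ 0.11 -0.02 -0.05]
```

Call:
{"api": "drive_tool", "payload": {
  "series": [
    [[0,0,0,0,0,0],[0,0,0,0,0,0],[0,0,0,0,0,0],[0,0,0,0,0,0]]
  ],
  "jaw": 0.5
}}

```text
clock: 14.58
tcp_pos: [0.5863, -0.2307, 0.1226]
orientation: [0.258, -0.054, 0.965, 0.014]
wrist_force: [0.6, -0.1, 0.6]
finger_gap: 0.0639
grip_force: 0.0
```

```bash
python3 st.py; python3 - <<'E'
from h import *
p,R=rows(cur()[0]+RC@[0,0,-.055],RC)
t=BUTT+AX*.064+RC@[0,-.0006,.003]
p,R=rows(t+RC@[0,0,-.055],RC,p0=p,R0=R)
p,R=rows(t,RC,p0=p,R0=R,vmax=.03)
E
```

```text
err [0.0931 0.0002 0.0005] mouth s 0.0969 F tool [-0.8 -0.2 -0.2] M [ 0.02  0.37 -0.02] 14.575 0.06390603883014896 rot [ 0.03  0.05 -0.  ]
1 rows [[0.0,0.0,-0.458,0.0,0.0,0.0]]
2 rows [[0.308,-0.003,0.006,0.0,0.0,0.0],[0.308,-0.004,0.007,0.0,0.0,0.0]]
2 rows [[0.0,0.0,0.229,0.0,0.0,0.0],[-0.001,0.001,0.229,0.0,0.0,0.0]]
```

Call:
{"api": "drive_tool", "payload": {
  "series": [
    [[0,0,-0.458,0,0,0],[0.308,-0.003,0.006,0,0,0],[0.308,-0.004,0.007,0,0,0],[0,0,0,0,0,0],[0,0,0.229,0,0,0],[0,0,0.229,0,0,0],[0,0,0,0,0,0],[0,0,0,0,0,0]]
  ]
}}

```text
clock: 15.58
tcp_pos: [0.5246, -0.239, 0.0855]
orientation: [0.259, -0.055, 0.964, 0.014]
wrist_force: [-0.4, 1.0, 0.7]
finger_gap: 0.0641
grip_force: 0.0
```

```bash
python3 st.py; python3 - <<'E'
from h import *
s=env.get_state();w=viewer.read_camera("wrist"); c=cam("wrist",s)
for d in models.silhouettes("awl","wrist")[:2]: print(d["score"],d["location"])
g=w.astype(int)
cv2.imwrite("pics/w8.png",w[:,:,::-1])
# top view: cap axis check
t=viewer.read_camera("top"); cv2.imwrite("pics/t8.png",t[:,:,::-1]); T=cam("top")
for d in models.silhouettes("cap","top"): 
    ys,xs=np.nonzero(d["region"]); print(round(d["score"],2),d["location"],ys.min(),ys.max(),xs.min(),xs.max())
q=proj(T,[BUTT+AX*.1,BUTT+AX*.182]); print(q)
E
```

```text
err [ 0.1657 -0.0011  0.0015] mouth s 0.0243 F tool [-0.1  1.  -0.8] M [-0.    0.43  0.  ] 15.575 0.06408789969320017 rot [ 0.06 -0.02 -0.07]
0.95 [81.3, 347.5]
0.59 [326.6, 267.8]
0.97 [374.9, 341.6] 325 351 362 389
0.81 [400.8, 203.2] 180 223 392 408
0.63 [337.0, 212.1] 200 222 323 350
0.43 [167.7, 265.1] 205 317 120 230
[[400.64068541 221.26247589]
 [399.89451971 182.24538217]]
```

Call:
{"api": "drive_tool", "payload": {
  "series": [
    [[0,0,0,0,0,0],[0,0,0,0,0,0],[0,0,0,0,0,0],[0,0,0,0,0,0],[0,0,0,0,0,0]]
  ],
  "jaw": -1,
  "grip_force": 70
}}

```text
clock: 16.4
tcp_pos: [0.5238, -0.2389, 0.0854]
orientation: [0.259, -0.054, 0.964, 0.014]
wrist_force: [-5.1, 0.8, 5.8]
finger_gap: 0.0332
grip_force: 69.2
```

```bash
python3 st.py
```

```text
err [ 0.1663 -0.0009  0.0012] mouth s 0.0237 F tool [ 1.4  1.3 -7.5] M [-0.31  0.61 -0.1 ] 16.4 0.03318220093554589 rot [ 0.07 -0.02 -0.03]
```

```bash
cat >> h.py <<'E'
TR=np.array([.4741,.2372]); TY=-.1855; RP=tool(TY+np.pi)
def slotpt(x,z): 
    c,s=np.cos(TY),np.sin(TY); return np.array([*(TR+[c*x-s*.067,s*x+c*.067]),z])
E
python3 - <<'E'
from h import *
p,R=rows(cur()[0]+RC@[0,0,-.09],RC,vmax=.03)
p,R=rows(slotpt(-.0263,.15),RP,p0=p,R0=R,vmax=.05,wmax=7); print(p)
p,R=rows(slotpt(-.0263,.06),RP,p0=p,R0=R,vmax=.03);print(slotpt(-.0263,.0208))
E
```

```text
3 rows [[0.0,0.0,-0.25,0.0,0.0,0.0],[0.0,-0.001,-0.25,0.0,0.0,0.0],[0.0,0.0,-0.25,0.0,0.0,0.0]]
12 rows [[-0.022,0.382,0.023,0.002,0.014,0.008],[-0.013,0.383,0.019,0.002,0.014,0.007],[-0.005,0.383,0.017,0.002,0.013,0.008],[0.003,0.384,0.014,0.002,0.014,0.008],[0.013,0.383,0.012,0.002,0.014,0.008],[0.022,0.383,0.011,0.002,0.014,0.007],[0.029,0.382,0.009,0.002,0.014,0.008],[0.039,0.381,0.009,0.002,0.013,0.008],[0.048,0.381,0.008,0.002,0.014,0.008],[0.058,0.379,0.007,0.002,0.014,0.007],[0.065,0.378,0.008,0.002,0.014,0.008],[0.075,0.376,0.009,0.002,0.014,0.008]]
[0.46056019 0.30790314 0.15000179]
4 rows [[0.0,0.0,0.188,0.0,0.0,0.0],[-0.001,0.0,0.187,0.0,0.0,0.0],[0.0,-0.001,0.188,0.0,0.0,0.0],[0.0,0.0,0.187,0.0,0.0,0.0]]
[0.46060854 0.30790128 0.0208    ]
```

Call:
{"api": "drive_tool", "payload": {
  "series": [
    [[0,0,-0.1,0,0,0],[0,0,-0.25,0,0,0],[0,0,-0.25,0,0,0],[0,0,-0.15,0,0,0],[0,0,0,0,0,0]]
  ]
}}

```text
clock: 17.02
tcp_pos: [0.479, -0.2446, 0.1641]
orientation: [0.259, -0.054, 0.964, 0.013]
wrist_force: [-0.3, 0.2, -1.1]
finger_gap: 0.0324
grip_force: 71.8
```

Call:
{"api": "drive_tool", "payload": {
  "series": [
    [[-0.022,0.2,0.023,0.002,0.014,0.008],[-0.013,0.383,0.019,0.002,0.014,0.007],[-0.005,0.383,0.017,0.002,0.013,0.008],[0.003,0.384,0.014,0.002,0.014,0.008],[0.013,0.383,0.012,0.002,0.014,0.008],[0.022,0.383,0.011,0.002,0.014,0.007],[0.029,0.382,0.009,0.002,0.014,0.008],[0.039,0.381,0.009,0.002,0.013,0.008],[0.048,0.381,0.008,0.002,0.014,0.008],[0.058,0.379,0.007,0.002,0.014,0.007],[0.065,0.378,0.008,0.002,0.014,0.008],[0.075,0.376,0.009,0.002,0.014,0.008],[0,0.182,0,0,0,0],[0,0,0,0,0,0],[0,0,0,0,0,0]]
  ]
}}

```text
clock: 18.9
tcp_pos: [0.4664, 0.3072, 0.1486]
orientation: [-0.002, 0.093, 0.996, 0.0]
wrist_force: [0.1, 0.4, -1.6]
finger_gap: 0.0331
grip_force: 71.7
```

```bash
python3 - <<'E'
from h import *
s=env.get_state(); p,R=cur(); print(s["clock"],p,"rot",np.degrees(Ro.from_matrix(RP.T@R).as_rotvec()).round(2),s["wrist_force"],s["finger_gap"])
print("tool-frame to target", (R.T@(slotpt(-.0263,.15)-p)).round(4))
w=viewer.read_camera("wrist"); cv2.imwrite("pics/w9.png",w[:,:,::-1])
t=viewer.read_camera("side"); cv2.imwrite("pics/s9.png",t[:,:,::-1])
cv2.imwrite("pics/c9.png",np.hstack([cv2.resize(w[:,:,::-1],(470,352)),cv2.resize(t[230:470,210:430][:,:,::-1],(323,352))]))
E
```

```text
18.9 [0.46638087 0.30719823 0.14857111] rot [-0.    0.2   0.02] [ 0.12190837  0.40672681 -1.5993965 ] 0.03308420721598072
tool-frame to target [ 0.0058 -0.0004 -0.0014]
```

View pics/c9.png

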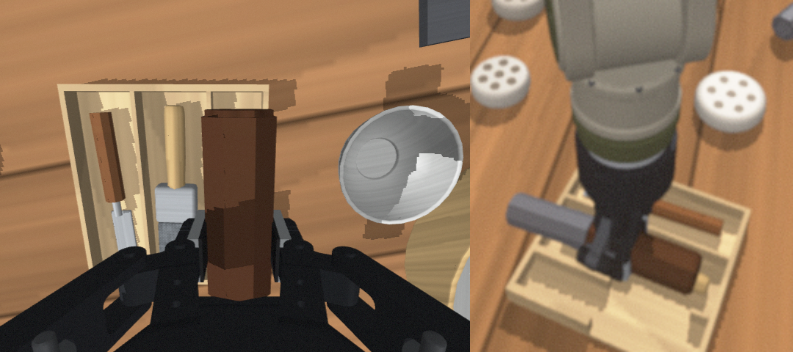

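The handle is held level over the compartment, and the weight reads 1.6 N. Descending.

Call:
{"api": "drive_tool", "payload": {
  "series": [
    [[0.048,-0.003,0.1,0,0,0],[0,0,0.213,0,0,0],[0,0,0.213,0,0,0],[0,0,0.213,0,0,0],[0,0,0,0,0,0]]
  ]
}}

```text
clock: 19.62
tcp_pos: [0.4588, 0.3072, 0.0585]
orientation: [-0.003, 0.093, 0.996, -0.001]
wrist_force: [0.3, 0.1, -0.6]
finger_gap: 0.0327
grip_force: 71.7
```

```bash
cat > st2.py <<'E'
from h import *
s=env.get_state(); p,R=cur(); print(s["clock"],"to target tool frame",(R.T@(slotpt(-.0263,.0208)-p)).round(4),"rot",np.degrees(Ro.from_matrix(RP.T@R).as_rotvec()).round(2),"F",s["wrist_force"].round(1),s["ft_torque"].round(2),s["finger_gap"])
E
python3 st2.py
```

```text
19.625 to target tool frame [-0.0019  0.0011  0.0377] rot [0.1  0.37 0.06] F [ 0.3  0.1 -0.6] [-0.02  0.02  0.01] 0.03272855294480771
```

Call:
{"api": "drive_tool", "payload": {
  "series": [
    [[-0.012,0.008,0.1,0,0,0],[0,0,0.1,0,0,0],[0,0,0.06,0,0,0],[0,0,0.04,0,0,0],[0,0,0,0,0,0],[0,0,0,0,0,0]]
  ]
}}

```text
clock: 20.38
tcp_pos: [0.463, 0.3096, 0.0251]
orientation: [-0.001, 0.093, 0.996, 0.001]
wrist_force: [-0.2, -1.1, -1.0]
finger_gap: 0.0327
grip_force: 71.8
```

```bash
python3 st2.py
```

```text
20.375 to target tool frame [ 0.002  -0.0021  0.0043] rot [-0.1   0.1   0.02] F [-0.2 -1.1 -1. ] [0.04 0.03 0.06] 0.032727811673691994
```

Call:
{"api": "drive_tool", "payload": {
  "series": [
    [[0.012,-0.012,0.012,0,0,0],[0,0,0.012,0,0,0],[0,0,0.01,0,0,0],[0,0,0,0,0,0],[0,0,0,0,0,0]]
  ]
}}

```text
clock: 21.0
tcp_pos: [0.4611, 0.3083, 0.0208]
orientation: [-0.001, 0.093, 0.996, 0.001]
wrist_force: [0.0, 0.5, -1.9]
finger_gap: 0.0327
grip_force: 71.8
```

```bash
python3 st2.py
```

```text
21.0 to target tool frame [ 0.0004 -0.0005  0.    ] rot [-0.08  0.12  0.02] F [ 0.   0.5 -1.9] [ 0.03 -0.    0.03] 0.032651160167204686
```

Call:
{"api": "drive_tool", "payload": {
  "series": [
    [[0,0,0.008,0,0,0],[0,0,0,0,0,0],[0,0,0,0,0,0]]
  ]
}}

```text
clock: 21.38
tcp_pos: [0.4611, 0.3084, 0.0204]
orientation: [-0.001, 0.093, 0.996, 0.001]
wrist_force: [-1.8, -0.4, 6.3]
finger_gap: 0.0326
grip_force: 72.5
```

```bash
python3 st2.py
```

```text
21.375 to target tool frame [ 0.0004 -0.0006 -0.0004] rot [-0.1   0.1   0.02] F [-1.8 -0.4  6.3] [-0.28  0.4   0.04] 0.032644331614183966
```

Contact with the floor. I'll open modestly and then retreat upward.

Call:
{"api": "drive_tool", "payload": {
  "series": [
    [[0,0,0,0,0,0],[0,0,0,0,0,0],[0,0,0,0,0,0],[0,0,0,0,0,0]]
  ],
  "jaw": 0.08
}}

```text
clock: 21.88
tcp_pos: [0.461, 0.3083, 0.0197]
orientation: [-0.001, 0.093, 0.996, 0.001]
wrist_force: [0.6, -0.1, -0.1]
finger_gap: 0.0462
grip_force: 0.0
```

Call:
{"api": "drive_tool", "payload": {
  "series": [
    [[0,0,-0.1,0,0,0],[0,0,-0.2,0,0,0],[0,0,-0.3,0,0,0],[0,0,-0.4,0,0,0],[-0.4,0,-0.4,0,0,0],[-0.4,0,-0.4,0,0,0],[0,0,-0.3,0,0,0],[0,0,0,0,0,0],[0,0,0,0,0,0]]
  ]
}}

```text
clock: 23.0
tcp_pos: [0.548, 0.2915, 0.264]
orientation: [-0.001, 0.093, 0.996, 0.001]
wrist_force: [-0.6, -0.1, -0.1]
finger_gap: 0.0457
grip_force: 0.0
```

```bash
python3 - <<'E'
from h import *
s=env.get_state(); print(s["clock"],s["tcp_pos"],s["wrist_force"],s["finger_gap"]); c=cam("wrist",s)
w=viewer.read_camera("wrist"); cv2.imwrite("pics/w10.png",w[:,:,::-1])
print("pred butt,shoulder,end",proj(c,[slotpt(x,.023+.017) for x in(-.091,.009,.091)]).round(1).tolist())
for l in("awl","cap"):
    for d in models.silhouettes(l,"wrist")[:3]:
        ys,xs=np.nonzero(d["region"]); print(l,round(d["score"],2),d["location"],xs.min(),xs.max(),ys.min(),ys.max())
E
```

```text
23.0 [0.5479781  0.29146073 0.26395691] [-0.59634646 -0.06046923 -0.06112746] 0.04567458498015253
pred butt,shoulder,end [[323.9, 41.3], [324.0, 157.1], [324.1, 239.5]]
awl 0.84 [328.5, 96.5] 308 344 41 156
awl 0.32 [20.4, 116.2] 0 51 61 162
cap 0.91 [326.0, 198.7] 312 340 157 237
cap 0.68 [11.6, 310.2] 0 24 296 321
cap 0.51 [259.9, 159.0] 239 282 51 227
```

View pics/w10.png

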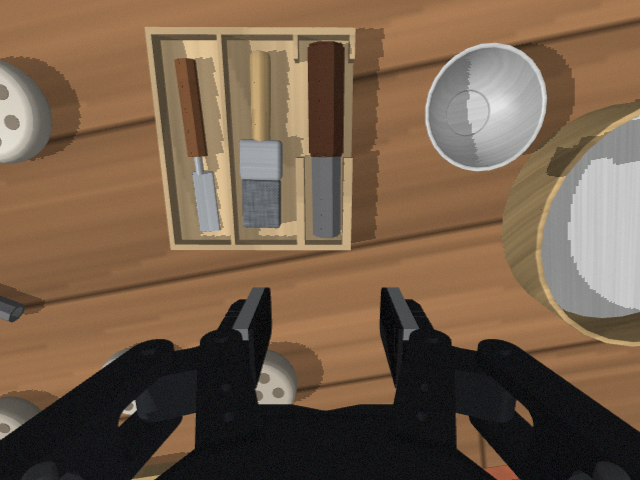

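The capped awl lies flat and central in its compartment, with the handle at rows 41–156 and the cap at rows 157–237. The brush and knife look undisturbed. Handing in.

```bash
python3 -c "
from workcell import order
print(order.hand_in())"
```

```text
the job is handed in; nothing more can be done
None
```

The cap went on over the spike until it stopped against the handle while the awl was in its rest. The capped awl now lies flat and central in its tray compartment, and the job was handed in at about 23 s; no verdict was returned.

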